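Open the pump's filter cover

ROBOT

A 6-joint arm with a two-finger parallel gripper is mounted at the origin on a cart in front of the work surface, level with it; the furniture and walls round the work are solid. World frame = base frame: x ahead of the robot, y to its left, z up, the work surface at z = 0. Lengths are in m, angles in degrees, forces in N, time in s.
With the tool pointing down it reaches from about 0.4 to 0.825 m from the base axis. Payload 7 kg.
Tool frame: the origin (TCP) lies midway between the tips of the shut fingers; the grasp point (between the pads) lies 19 mm behind it; z points along the fingers, y is the line along which they close (so a half turn about z gives the same grasp; the last joint's range is limited). The gripper opens to 88 mm and grips with 3 to 60 N. Pads are 19 mm wide; open, the fingers measure 130 mm over their backs; the gripper's body (78 mm by 193 mm) begins 47 mm behind the grasp point.
Start: joints at [83.715, 20.546, 0.682, 0, -70.136, -16.507], TCP at [0.261, 0.622, 0.227] pointing down, gripper open.
Joint ranges: [-176.03, 176.03], [-82.01, 121.73], [-58.28, 71.71], [-173.87, 95.51], [-174.79, -0.11], [-173.66, 173.66]. Speed limits (degrees/s): [136.94, 136.94, 172.46, 180, 180, 180].

INTERFACE

Orientations are given as [roll, pitch, yaw] about the fixed x, y, z axes, in that order (R = Rz(yaw) Ry(pitch) Rx(roll)).
In Python, from plant import ctrl gives the robot as it stands. The module is installed in compiled form; this text tells all that it offers.
- The arm moves only by the tool send_rows, never from a script. Its argument "plan" is a list that holds one entry, the list of rows, each a list of 6 numbers: the shift along the tool's x, y, z in shares of 50 cm (1.0 is 50 cm), then the turn, a rotation vector about the tool's x, y, z in parts of the range, where 1.0 means pi rad. A call has 1 to 8 rows; each row is the pose to reach, as a shift and turn from the pose commanded when the call began, along the tool's axes at that moment; what a row does not reach only later rows make up. A row lasts 1/12 s, in which the tool goes at most 41.7 mm and 7.16 degrees, less where a joint would pass 70% of its speed; a pose out of reach is approached as far as the arm can. Shift and turn numbers lie between -1 and 1, and a call with a number outside is refused. A call with a gripper value outside its range is refused whole. "fingers" is the opening, from 0 (shut) to 1 (fully open), set as the call begins (left out, the last holds). The fingers move at their own pace and stop on an object; the grip force is fixed at half the most. Time passes only in rows, so rows that repeat a pose let the fingers close. It gives the time, the measured TCP pose, the force, the opening and the grip force at its end, in the units of the state.
- ctrl.get_obs(): the state, without advancing time (a new reading comes with each control period).
- ctrl.snapshot(name): name is "scene" or "top" or "wrist"; returns a dict with "img" (480x640x3 uint8, red, green, blue), "K" (3x3 intrinsics, pixels), "pose" (4x4, takes a point from camera to world coordinates). Camera axes: x right, y down, z forward; pixel columns grow to the right and rows downward; lengths in m; the calibration is good to about 2 mm. A picture is of the moment at which its call begins. There is no depth.
- ctrl.close_job(): hands the job in; it is judged then, once.
The state is a dict: "clock": time; "joint_pos": joint angles; "qvel": joint speeds; "tau": joint torques, N m; "tool_pos": TCP position; "orientation": TCP orientation; "force": force on the tool from outside, world axes, zero at the start; "moment": the same for the moment, N m; "opening": finger opening in m; "gripper_force": force on a finger pad.
Only numpy, scipy, OpenCV 4.12 (cv2) and the standard library are available. Lean on these libraries where they do the work, as an engineer would, in place of code of your own. Each camera call takes 0.05 s, during which the arm holds its last target. There are 200 camera calls.

TASK

The dust filter of the blue bench pump is due for a change. Press the orange snap tab in so that the grey filter cover springs free, then gently push the cover by its upright ridge along the pump's top, right off its seat, until it lies clear of the rails and the round filter is fully uncovered. Touch and push only: do not pinch, lift or tip the cover, let it stay wholly on the pump's flat top, and leave the other things on the bench alone.

Things in the scene. Friction and masses are not known exactly. Their poses are not given: they have to be found in the camera images.
- pump: Fixed bench pump, a blue box with white flat top, 264 (own x) x 124 mm (y). Origin on the bench under its middle; own +x is the way the cover slides off. Top face at z = 75, from x = -135 to +125. The round filter bay (52 mm wide, 12 deep) is at x = -40, y = 0. Black housings 6.5 mm high stand at x = -113 to -89, y = 21 to 36 either side of the tab.
- seat_end (a point): End of the cover's seat, at the pump's x = 0, y = 0, on its top face. The seat's two rails (9 mm high, inner faces 83 mm apart, lips over the cover's edges) run from pump x = -85 to here; from here on there are only 4 mm kerbs, 83 mm apart.
- top_end (a point): Far end of the pump's top face, at pump x = +125 mm, y = 0. There is no stop: a cover pushed further overhangs and falls.
- filter_cover: Loose grey cover, about 60 g, 90 mm long (x, along the pump's x), 80 wide, 9 high. Origin: centre of its underside. Starts at pump x = -43, z = 75, held by the tab's hook. Once the tab is pressed, damped spring pins (3 N) move it 14 mm to +x; then it slides with under 3 N. Its rear edge passes seat_end when its origin is at pump x = +45, its front edge reaches top_end at +80.
- ridge (a point): Middle of the rear face of the cover's thumb ridge (the face to push, looking towards the tab), 16 mm above the cover's underside. The ridge is 44 mm wide (y), 6 thick (x) and stands from 9 to 23 mm above the cover's underside; its top is 98 mm above the bench. Axes as the cover's.
- release_tab (a joint): How far the orange snap tab is pressed straight down, 0 (out) to 0.007 m (bottom); the hook lets the cover go at about 0.005. Spring: about 2 N to start, 5 N at the bottom, plus up to 3 N of friction at the hook. It springs back when let go.
- tab_pad (a point): Middle of the top of the orange tab's pad, 30 mm (x) x 32 mm (y), at x = -113, y = 0 in the pump's frame, 87.5 mm above the bench while out (12.5 mm above the pump's top face).
- filter_tin: Round green and white tin of spare filters, 67 mm wide, 33 mm high, loose beside the pump; bystander. Origin: centre of its underside.
- spatula: Thin steel spatula, 186 mm long, 5 mm thick, lying loose along the pump's other side; bystander. Origin: its middle, on the bench.
- sample_cup_0: Sample cup with yellow lid, 61 mm wide, 62 mm high; bystander. Origin: centre of its underside.
- sample_cup_1: The other sample cup with yellow lid, 61 mm wide, 62 mm high; bystander. Origin: centre of its underside.
- petri_0: Petri dish with pale filling, 58 mm wide, 15 mm high; bystander. Origin: centre of its underside.
- bottle_1: Small brown dropper bottle with black top, 34 mm wide, 102 mm high; bystander. Origin: centre of its underside.
- centrifuge: Big blue and beige centrifuge with its lid standing open, fixed, not to be touched: an obstacle left of and behind the pump. It takes up x = 0.52 to 1.0, y = -0.05 to 0.36 of the bench; its body is 0.25 m high, the open lid reaches 0.6 m. Origin: on the bench near its middle.

How it is judged (in metres and radians):
On the way, in this order (a step that is already met when the one before it is completed fails the run):
1. the snap tab is pressed in and the cover springs forward off its hook (value of joint release_tab above 0.004 m and x of filter_cover in the frame of pump above -0.04 m and contact force between the fingers and release_tab above 0.5 N).
2. the cover is pushed clear of the seat rails and the filter (x of filter_cover in the frame of pump above 0.044 m and z of filter_cover in the frame of pump above 0.071 m), for 0.1 s.
At the end, for the whole second after the job is handed in: The cover lies flat and at rest on the pump's top between the kerbs, its origin 44 to 83 mm beyond the pump's middle (clear of the seat rails and the filter, not overhanging the far end by more than 3 mm), and the tab has sprung back out to within 1.5 mm (all of step 2 and x of filter_cover in the frame of pump below 0.083 m and y of filter_cover in the frame of pump between -0.01 and 0.01 m and z of filter_cover in the frame of pump below 0.08 m and angle between filter_cover's own z axis and vertical below 0.06 rad and linear speed of filter_cover below 0.01 m/s and value of joint release_tab below 0.0015 m); the robot touches nothing.
It fails at once if the cover is lifted more than 10 mm off the pump's top, or falls off it (z of filter_cover in the frame of pump above 0.085 m or z of filter_cover in the frame of pump below 0.065 m).
It fails at once if the cover is tipped by more than 15 degrees (angle between filter_cover's own z axis and vertical above 0.26 rad).
It fails at once if the cover is pushed or pinched with more than 15 N (contact force between the fingers and filter_cover above 15 N).
It fails at once if the tab is pressed with more than 30 N (contact force between the fingers and release_tab above 30 N).
It fails at once if a bystander is moved by more than 15 mm (distance of any of filter_tin, spatula, sample_cup_0, sample_cup_1, petri_0, bottle_1 from where it was at the start of the episode above 0.015 m).
It also fails if it takes over 38 s, if anything falls off the work surface, if the arm or the gripper's body presses on something with over 40 N, if the wrist force passes 120 N, or if a joint passes its speed limit or range.

## Working session

There is one attempt and no reset: what is moved stays moved. The work goes in short steps, Python scripts to look and compute and a tool call to move; the robot and the scene stay as the last step left them, time stands still between calls to the robot, and variables do not carry over. Pictures are saved under pics/ and viewed, at most 10 in all, crops included, and the job is handed in when it is done.

Besides the shell and the picture viewer there is one more tool, called after "Call:" as name([rows], argument=value, ...), one row to a line, values as JSON. send_rows: Moves the arm, as the interface text tells. Its arguments: {"type":"object","properties":{"plan":{"type":"array","items":{"type":"array","items":{"type":"array","items":{"type":"number"}}}},"fingers":{"type":"number"}},"required":["plan"]}

```bash
mkdir -p pics; python3 - <<'E'
from plant import ctrl
import cv2,pickle
for n in ["scene","top"]:
    s=ctrl.snapshot(n); cv2.imwrite(f"pics/{n}0.png",s["img"][:,:,::-1]); pickle.dump(s,open(f"{n}0.pkl","wb")); print(n,s["K"].tolist(),s["pose"].round(4).tolist())
o=ctrl.get_obs(); print(o)
E
```

```text
scene [[612.4144818665559, 0.0, 313.36375806644156], [0.0, 612.4144818665559, 241.13603660172788], [0.0, 0.0, 1.0]] [[0.9523, 0.235, -0.1946, 0.8558], [0.3047, -0.6995, 0.6464, -0.8986], [0.0158, -0.6749, -0.7378, 1.0524], [0.0, 0.0, 0.0, 1.0]]
top [[507.16750396585957, 0.0, 317.2007379732502], [0.0, 507.16750396585957, 234.5080211558156], [0.0, 0.0, 1.0]] [[-0.0123, -0.9936, 0.112, 0.5003], [-0.9999, 0.0117, -0.0064, -0.0648], [0.0051, -0.1121, -0.9937, 1.0795], [0.0, 0.0, 0.0, 1.0]]
{'clock': 0.1, 'joint_pos': array([ 8.37152714e+01,  2.05854321e+01,  6.40870787e-01, -1.61349296e-02,
       -7.01371286e+01, -1.65059314e+01]), 'qvel': array([-0.08636245, -0.16799849,  0.09569265,  0.06334091, -0.04526771,
       -0.09416439]), 'tau': array([-1.07988468e-03, -5.84162164e+01,  2.93750489e+01,  7.01557875e+00,
        1.01015886e-02, -5.26879387e-05]), 'tool_pos': array([0.26134842, 0.62188985, 0.2257569 ]), 'orientation': array([ 1.79917367e+02, -8.66733382e-03, -2.27961467e+01]), 'force': array([-0.68958989,  0.14685312,  0.55366002]), 'moment': array([-0.02744855,  0.03868181, -0.01162732]), 'gripper_force': 0.0, 'opening': 0.08740049816912289}
```

View pics/scene0.png

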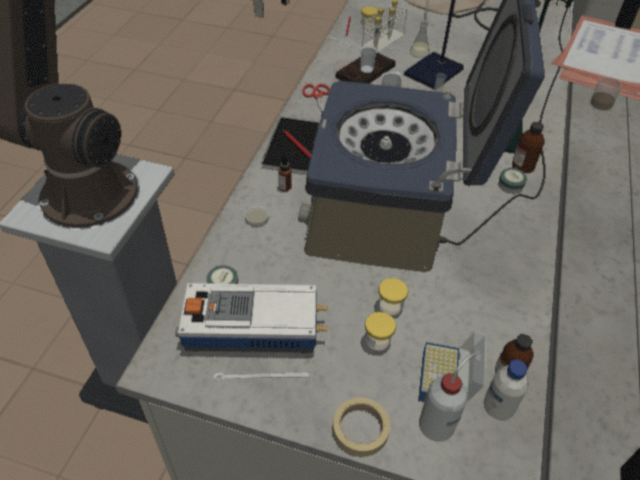

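View pics/top0.png

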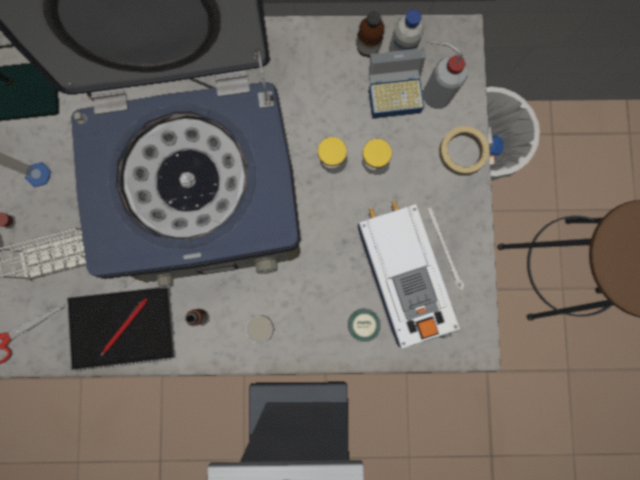

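The scene view shows the pump at about (180–318, 285–350) with the orange tab at (194, 306). In the top view the pump spans (360–458, 205–347), the tab is at (428, 328), the tin at (364, 324) and the spatula runs (430, 210)–(461, 287). Next I'll enlarge both.

```bash
python3 - <<'E'
import cv2,pickle
t=pickle.load(open("top0.pkl","rb"))["img"][:,:,::-1];s=pickle.load(open("scene0.pkl","rb"))["img"][:,:,::-1]
cv2.imwrite("pics/c_top.png",cv2.resize(t[195:355,350:475],None,fx=3.75,fy=3.75,interpolation=2))
cv2.imwrite("pics/c_scene.png",cv2.resize(s[275:360,170:330],None,fx=5,fy=5,interpolation=2))
E
```

```text
(no output)
```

View pics/c_top.png

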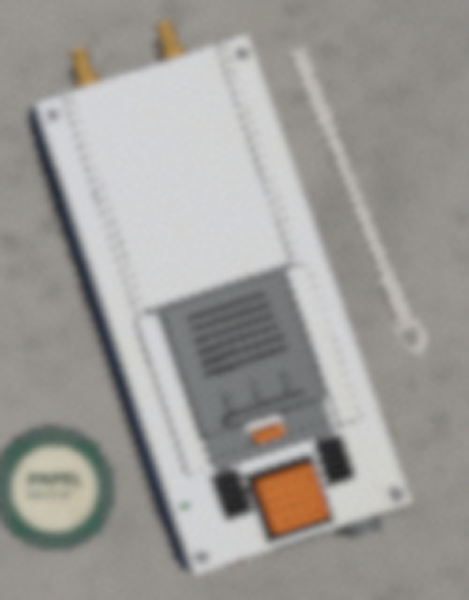

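View pics/c_scene.png

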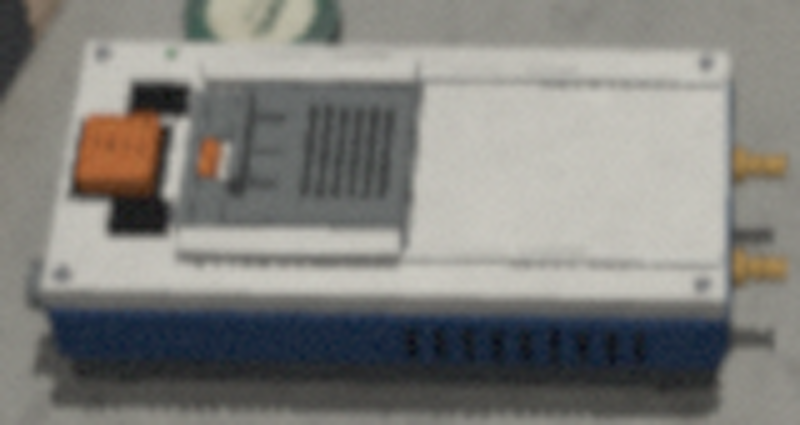

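The crops show the top face's corners, the tab pad and the ridge. In the top crop the corners are about (35,103), (250,37), (411,503), (192,573). In the scene crop they are (728,52), (722,300), (45,295), (88,42). Next I'll triangulate these and fit the pose.

```bash
cat > h.py <<'E'
import numpy as np,pickle
from scipy.optimize import least_squares
def proj(s,P):
    c=(np.atleast_2d(P)-s["pose"][:3,3])@s["pose"][:3,:3]; u=c@s["K"].T; return u[:,:2]/u[:,2:]
def tri(obs):
    return least_squares(lambda p:np.concatenate([proj(s,p)[0]-np.array(uv) for s,uv in obs]),[.5,-.3,.08])
def ray(s,uv,z):
    d=s["pose"][:3,:3]@np.linalg.solve(s["K"],[*uv,1]); o=s["pose"][:3,3]; return o+d*(z-o[2])/d[2]
def plane(q,L):
    c,n=np.cos(q[3]),np.sin(q[3]); L=np.array(L); return np.c_[q[0]+c*L[:,0]-n*L[:,1],q[1]+n*L[:,0]+c*L[:,1],q[2]+L[:,2]]
E
python3 - <<'E'
from h import *
T=pickle.load(open("top0.pkl","rb"));S=pickle.load(open("scene0.pkl","rb"))
o=lambda a,off,f:(np.array(a)+.5)/f-.5+off
ct=o([[35,103],[250,37],[411,503],[192,573],[290,499]],[350,195],3.75)
cs=o([[728,52],[722,300],[45,295],[88,42],[119,155]],[170,275],5)
L=np.array([[.125,.062,0],[.125,-.062,0],[-.135,-.062,0],[-.135,.062,0],[-.113,0,.0125]])
for a,b in zip(ct,cs):
    r=tri([(T,a),(S,b)]);print(r.x.round(4),r.fun.round(1))
f=lambda q:np.r_[(proj(T,plane(q,L))-ct).ravel(),(proj(S,plane(q,L))-cs).ravel()]
r=least_squares(f,[.5,-.3,.075,.3]);print(r.x,np.degrees(r.x[3]));print(r.fun.reshape(-1,2).round(1).tolist())
q=r.x
for n,p in dict(tab=[-.113,0,.0125]).items():print(n,plane(q,[p]).round(4))
o2=lambda uv:o([uv],[350,195],3.75)[0]
print("tin",ray(T,(364,324),.033),"spat",ray(T,(430,210),.003),ray(T,(461,287),.003),"cups",ray(T,(332,152),.062),ray(T,(377,153),.062))
# ridge end guesses: local coords of top-crop and scene-crop points at z=.098
R=np.array([[np.cos(q[3]),np.sin(q[3])],[-np.sin(q[3]),np.cos(q[3])]])
for uv in [(222,418),(308,397)]: print("ridge top",R@(ray(T,o2(uv),.098)[:2]-q[:2]))
for uv in [(250,88),(235,190)]: print("ridge sc",R@(ray(S,o([uv],[170,275],5)[0],.098)[:2]-q[:2]))
E
```

```text
[ 0.6379 -0.1552  0.0738] [-0.  -0.1 -0.1  0. ]
[ 0.6722 -0.271   0.075 ] [-0.1 -0.1 -0.1  0. ]
[ 0.4256 -0.3474  0.0709] [-0.2 -0.5 -0.6 -0. ]
[ 0.39   -0.2318  0.073 ] [0.1 0.2 0.2 0. ]
[ 0.428  -0.2829  0.0781] [-0. -0. -0. -0.]
[ 0.53623137 -0.24954479  0.07114458  0.30138962] 17.26835343461763
[[-1.1, 0.4], [-0.2, -0.7], [0.5, -0.6], [-0.8, 0.6], [0.7, -0.0], [-0.1, 0.0], [0.6, 1.7], [-0.8, 0.5], [0.2, -0.1], [-0.3, -1.6]]
tab [[ 0.4283 -0.2831  0.0836]]
tin [ 0.43372756 -0.1646694   0.033     ] spat [ 0.67184949 -0.31498754  0.003     ] [ 0.5064079  -0.37446719  0.003     ] cups [ 0.78545054 -0.10396138  0.062     ] [ 0.7823328 -0.1965304  0.062    ]
ridge top [-0.06135757  0.02351985]
ridge top [-0.06490238 -0.02193032]
ridge sc [-0.0620176   0.01899208]
ridge sc [-0.06226886 -0.02989788]
```

```bash
cat >> h.py <<'E'
from scipy.spatial.transform import Rotation as Ro
Q=[.53623,-.24954,.075,np.radians(17.27)]
def row(p,yaw,o):
    R=Ro.from_euler("xyz",o["orientation"],degrees=True); Rt=Ro.from_euler("xyz",[180,0,yaw],degrees=True)
    return (R.inv().apply(np.array(p)-o["tool_pos"])*100).round(2).tolist()+(R.inv()*Rt).as_rotvec(degrees=True).round(2).tolist()
def loc(p,Q=Q):
    d=np.array(p)[:2]-Q[:2]; c,n=np.cos(Q[3]),np.sin(Q[3]); return np.r_[c*d[0]+n*d[1],-n*d[0]+c*d[1],p[2]].round(4)
E
python3 - <<'E'
from h import *
from plant import ctrl
o=ctrl.get_obs(); print(row([.42,.1,.30],-162.73,o))
E
```

```text
[34.85, 41.98, -7.36, 0.03, -0.1, 139.93]
```

Units first: shifts go in shares of 50 cm and turns go in shares of pi rad. So 42 cm / 50 = 0.84, 35 cm / 50 = 0.7, 140 degrees / 180 = 0.7778.

Call:
send_rows([
  [[0.7,0.84,-0.15,0,0,0.7778],[0.7,0.84,-0.15,0,0,0.7778],[0.7,0.84,-0.15,0,0,0.7778],[0.7,0.84,-0.15,0,0,0.7778],[0.7,0.84,-0.15,0,0,0.7778],[0.7,0.84,-0.15,0,0,0.7778],[0.7,0.84,-0.15,0,0,0.7778],[0.7,0.84,-0.15,0,0,0.7778]],
], fingers=0)

```text
clock: 0.77
tool_pos: [0.358, 0.3043, 0.2719]
orientation: [180.0, -0.0, -80.4]
force: [1.0, 0.2, -0.1]
opening: 0.0399
gripper_force: 0.0
```

```bash
python3 - <<'E'
from h import *
from plant import ctrl
o=ctrl.get_obs(); print(o["clock"],o["tool_pos"],o["orientation"],o["joint_pos"],row([.42,.05,.30],-162.73,o))
E
```

```text
0.7667 [0.35804476 0.30429908 0.27194746] [ 1.79989004e+02 -2.77563168e-03 -8.04201075e+01] [ 6.44451477e+01 -9.05656343e-01 -1.98244058e+01 -7.81716519e-03
 -7.10898489e+01 -5.48627215e+01] [26.11, -1.88, -2.8, 0.01, -0.01, 82.31]
```

Converted, 26 cm / 50 = 0.52, -2.8 cm / 50 = -0.056, 82.3 degrees / 180 = 0.4572.

Call:
send_rows([
  [[0.52,-0.04,-0.056,0,0,0.4572],[0.52,-0.04,-0.056,0,0,0.4572],[0.52,-0.04,-0.056,0,0,0.4572],[0.52,-0.04,-0.056,0,0,0.4572],[0.52,-0.04,-0.056,0,0,0.4572],[0.52,-0.04,-0.056,0,0,0.4572],[0.52,-0.04,-0.056,0,0,0.4572],[0.52,-0.04,-0.056,0,0,0.4572]],
])

```text
clock: 1.43
tool_pos: [0.4228, 0.0509, 0.3002]
orientation: [-180.0, 0.0, -138.0]
force: [0.6, 0.2, 0.3]
opening: 0.0001
gripper_force: 0.0
```

```bash
python3 - <<'E'
from h import *
from plant import ctrl
o=ctrl.get_obs(); p=plane(Q,[[-.122,0,.13]])[0];print(o["clock"],o["tool_pos"],o["orientation"],p,row(p,-162.73,o))
E
```

```text
1.4333 [0.42279451 0.05089478 0.30015595] [-1.79984948e+02  1.14473657e-02 -1.37968663e+02] [ 0.4197302  -0.28575874  0.205     ] [22.77, -24.8, 9.52, -0.01, 0.01, 24.76]
```

Converted, -24.8 cm / 50 = -0.496, 22.8 cm / 50 = 0.456, 24.8 degrees / 180 = 0.1378.

Call:
send_rows([
  [[0.456,-0.496,0.12,0,0,0.1378],[0.456,-0.496,0.12,0,0,0.1378],[0.456,-0.496,0.12,0,0,0.1378],[0.456,-0.496,0.12,0,0,0.1378],[0.456,-0.496,0.12,0,0,0.1378],[0.456,-0.496,0.12,0,0,0.1378],[0.456,-0.496,0.12,0,0,0.1378],[0.456,-0.496,0.12,0,0,0.1378]],
])

```text
clock: 2.1
tool_pos: [0.422, -0.2764, 0.241]
orientation: [180.0, 0.0, -162.2]
force: [1.0, 1.1, 0.3]
opening: 0.0003
gripper_force: 0.0
```

Call:
send_rows([
  [[0,0,0,0,0,0],[0,0,0,0,0,0]],
])

```text
clock: 2.27
tool_pos: [0.4215, -0.2763, 0.24]
orientation: [179.9, -0.1, -162.5]
force: [-0.2, 1.1, 0.5]
opening: 0.0004
gripper_force: 0.0
```

```bash
python3 - <<'E'
from h import *
from plant import ctrl
import cv2
o=ctrl.get_obs();print(o["clock"],o["tool_pos"],o["orientation"],loc(o["tool_pos"]))
s=ctrl.snapshot("wrist"); pickle.dump(s,open("w1.pkl","wb")); cv2.imwrite("pics/w1.png",s["img"][:,:,::-1]); print(s["K"].tolist(),s["pose"].round(4).tolist())
L=[[.125,.062,0],[.125,-.062,0],[-.135,-.062,0],[-.135,.062,0],[-.113,0,.0125]]
print(proj(s,plane(Q,L)).round(1).tolist())
E
```

```text
2.2667 [ 0.42145395 -0.27631787  0.24000497] [ 1.79909206e+02 -1.43935336e-01 -1.62464558e+02] [-0.1176  0.0085  0.24  ]
[[365.16979946327126, 0.0, 309.4011461652647], [0.0, 365.16979946327126, 239.56258448857878], [0.0, 0.0, 1.0]] [[-0.3015, 0.9237, 0.2362, 0.3568], [0.9535, 0.2914, 0.0772, -0.2975], [0.0025, 0.2485, -0.9686, 0.3977], [0.0, 0.0, 0.0, 1.0]]
[[358.3, 446.4], [242.1, 446.2], [230.2, 204.2], [369.4, 204.8], [299.6, 231.8]]
```

View pics/w1.png

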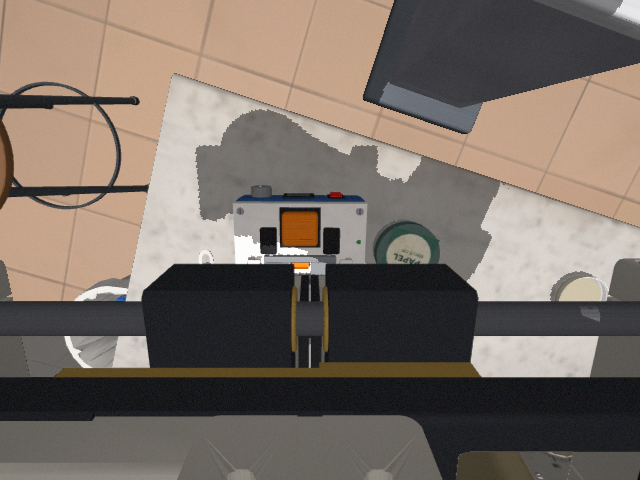

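The wrist view shows the pad at (281–320, 210–247), centred at (300, 229). The fitted pose predicts (299.6, 231.8), so they agree to within about 2.5 mm. I'll press slightly behind the pad's middle to keep the fingers clear of the housings.

```bash
python3 - <<'E'
from h import *
from plant import ctrl
o=ctrl.get_obs(); p=plane(Q,[[-.122,0,.025]])[0];print(o["tool_pos"],p,row(p,-162.73,o))
E
```

```text
[ 0.42194927 -0.27510428  0.24062538] [ 0.4197302  -0.28575874  0.1       ] [0.51, -0.96, 14.06, 0.06, -0.08, 0.38]
```

Converted, 14 cm / 50 = 0.28, 13 cm / 50 = 0.26, 0.4 degrees / 180 = 0.0022.

Call:
send_rows([
  [[0.01,-0.02,0.08,0,0,0.0022],[0.01,-0.02,0.16,0,0,0.0022],[0.01,-0.02,0.22,0,0,0.0022],[0.01,-0.02,0.26,0,0,0.0022],[0.01,-0.02,0.28,0,0,0.0022],[0.01,-0.02,0.28,0,0,0.0022],[0.01,-0.02,0.28,0,0,0.0022]],
])

```text
clock: 2.9
tool_pos: [0.4219, -0.2848, 0.1023]
orientation: [-180.0, 0.0, -162.5]
force: [0.4, 0.6, 1.6]
opening: 0.0001
gripper_force: 0.0
```

```bash
python3 - <<'E'
from h import *
from plant import ctrl
import cv2
o=ctrl.get_obs(); p=plane(Q,[[-.122,0,.0125]])[0];print(o["tool_pos"],o["orientation"],loc(o["tool_pos"]),o["force"],row(p,-162.73,o))
s=ctrl.snapshot("wrist"); pickle.dump(s,open("w2.pkl","wb")); t=ctrl.snapshot("scene")
a=cv2.resize(s["img"][150:400,180:440],(520,500)); b=cv2.resize(t["img"][260:360,170:300],(650,500))
cv2.imwrite("pics/w2.png",cv2.resize(np.hstack([a,b]),(800,342))[:,:,::-1])
E
```

```text
[ 0.42186252 -0.2847839   0.10227251] [-1.79968492e+02  1.67881486e-02 -1.62473935e+02] [-0.1197  0.0003  0.1023] [0.42519006 0.59201987 1.61574815] [0.23, -0.03, 1.48, -0.03, 0.02, 0.26]
```

View pics/w2.png

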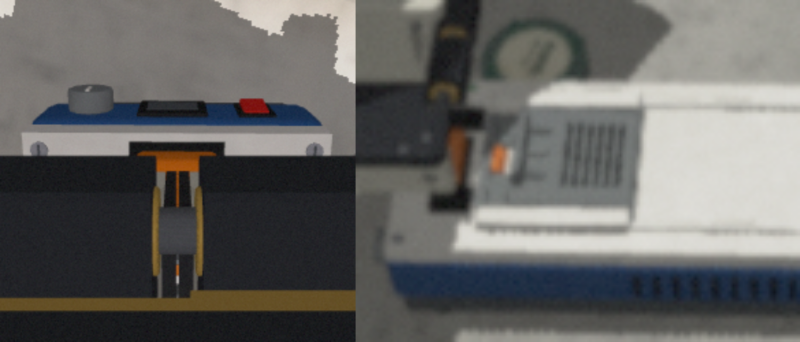

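The view shows the closed fingers centred over the pad, with the slit at column 177 and the pad spanning 138–216. Now I'll press gently.

Converted, 1.7 cm / 50 = 0.034, 1.6 cm / 50 = 0.032, 0.2 degrees / 180 = 0.0011.

Call:
send_rows([
  [[0.004,0,0.012,0,0,0.0011],[0.004,0,0.022,0,0,0.0011],[0.004,0,0.026,0,0,0.0011],[0.004,0,0.028,0,0,0.0011],[0.004,0,0.03,0,0,0.0011],[0.004,0,0.032,0,0,0.0011],[0.004,0,0.034,0,0,0.0011],[0.004,0,0.034,0,0,0.0011]],
])

```text
clock: 3.67
tool_pos: [0.4188, -0.286, 0.0843]
orientation: [180.0, -0.0, -162.8]
force: [-2.2, 0.9, 3.5]
opening: 0.0007
gripper_force: 1.7
```

Call:
send_rows([
  [[0,0,0.001,0,0,0],[0,0,0.002,0,0,0],[0,0,0.003,0,0,0],[0,0,0.004,0,0,0],[0,0,0.004,0,0,0]],
])

```text
clock: 4.08
tool_pos: [0.4189, -0.286, 0.0823]
orientation: [180.0, -0.0, -162.8]
force: [-3.7, 0.7, 3.5]
opening: 0.0005
gripper_force: 1.8
```

Converted, 0.13 cm / 50 = 0.0026, 0.1 cm / 50 = 0.002.

Call:
send_rows([
  [[0,0,0.001,0,0,0],[0,0,0.002,0,0,0],[0,0,0.0026,0,0,0],[0,0,0.0026,0,0,0],[0,0,0.0026,0,0,0],[0,0,0.0026,0,0,0],[0,0,0.0026,0,0,0]],
])

```text
clock: 4.67
tool_pos: [0.419, -0.286, 0.0811]
orientation: [-180.0, -0.0, -162.8]
force: [-3.5, 0.7, 4.1]
opening: 0.0
gripper_force: 2.0
```

```bash
python3 - <<'E'
from h import *
from plant import ctrl
import cv2
o=ctrl.get_obs();print(o["clock"],o["tool_pos"],loc(o["tool_pos"]),o["force"])
t=ctrl.snapshot("scene");pickle.dump(t,open("s2.pkl","wb"))
cv2.imwrite("pics/s2.png",cv2.resize(t["img"][275:360,170:330],None,fx=5,fy=5,interpolation=2)[:,:,::-1])
E
```

```text
4.6667 [ 0.41904687 -0.2860405   0.08112743] [-1.227e-01 -1.000e-04  8.110e-02] [-3.46218122  0.70878073  4.14253312]
```

View pics/s2.png

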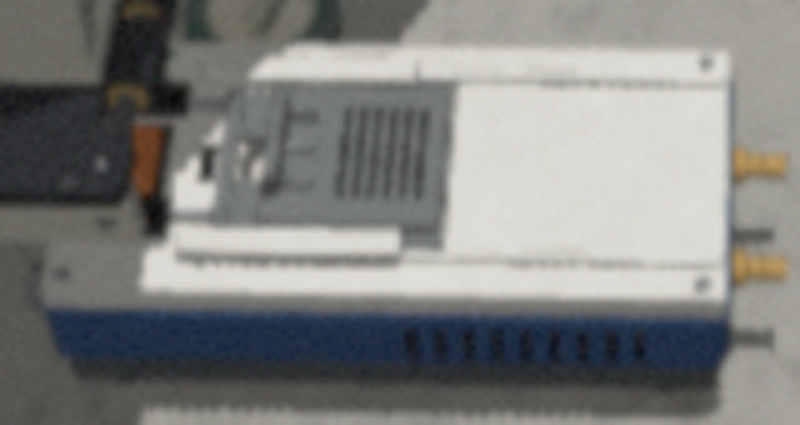

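The cover sprang free: its front edge moved from column 420 to 457 in the crop (about 14 mm), and the ridge is now around columns 272–290. I'll lift off the tab and move in behind the ridge.

Converted, -4.3 cm / 50 = -0.086, -3.4 cm / 50 = -0.068.

Call:
send_rows([
  [[0,0,-0.02,0,0,0],[0,0,-0.06,0,0,0],[-0.03,0,-0.068,0,0,0],[-0.06,0,-0.068,0,0,0],[-0.086,0,-0.068,0,0,0],[-0.086,0,-0.068,0,0,0],[-0.086,0,-0.05,0,0,0],[-0.086,0,-0.04,0,0,0]],
])

```text
clock: 5.38
tool_pos: [0.4597, -0.2727, 0.0992]
orientation: [179.9, -0.1, -162.8]
force: [-1.0, 0.5, -0.4]
opening: 0.0003
gripper_force: 0.0
```

```bash
python3 - <<'E'
from h import *
from plant import ctrl
import cv2
o=ctrl.get_obs();print(o["clock"],o["tool_pos"],loc(o["tool_pos"]),o["orientation"],o["force"])
t=ctrl.snapshot("scene")
cv2.imwrite("pics/s3.png",cv2.resize(t["img"][275:360,170:330],None,fx=5,fy=5,interpolation=2)[:,:,::-1])
S=pickle.load(open("s2.pkl","rb"))
for uv in [(290,97),(272,190),(457,85)]: print(loc(ray(S,((uv[0]+.5)/5-.5+170,(uv[1]+.5)/5-.5+275),.098 if uv[0]<400 else .084)))
E
```

```text
5.3833 [ 0.45972924 -0.27268538  0.09924709] [-0.0799  0.0006  0.0992] [ 1.79925236e+02 -8.45059008e-02 -1.62770552e+02] [-0.9978416   0.54377698 -0.42653769]
[-0.046   0.0149  0.098 ]
[-0.0482 -0.0296  0.098 ]
[0.0174 0.0329 0.084 ]
```

View pics/s3.png

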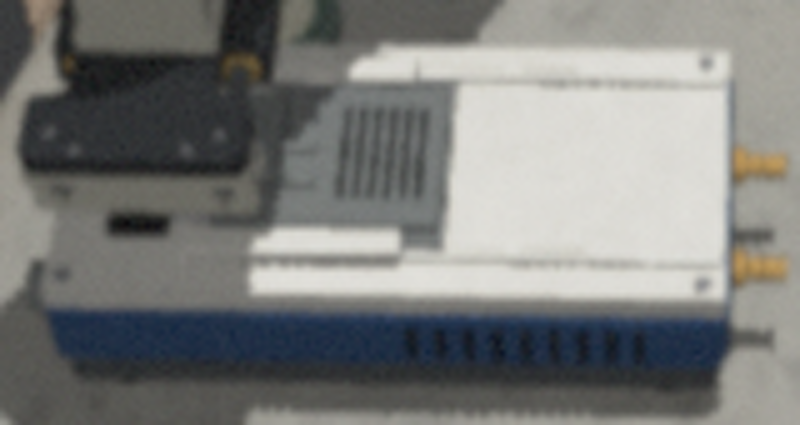

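Converted, -1 cm / 50 = -0.02, 0.05 cm / 50 = 0.001.

Call:
send_rows([
  [[0,0.001,0.01,0,0,0],[0,0.001,0.02,0,0,0],[0,0.001,0.02,0,0,0],[-0.004,0.001,0.02,0,0,0],[-0.008,0.001,0.02,0,0,0],[-0.012,0.001,0.02,0,0,0],[-0.016,0.001,0.02,0,0,0],[-0.02,0.001,0.02,0,0,0]],
])

```text
clock: 6.1
tool_pos: [0.47, -0.2698, 0.0914]
orientation: [-180.0, 0.0, -162.8]
force: [0.2, -0.4, 0.5]
opening: 0.0008
gripper_force: 0.0
```

Converted, -1.6 cm / 50 = -0.032, -1.4 cm / 50 = -0.028.

Call:
send_rows([
  [[-0.004,0,0,0,0,0],[-0.008,0,0,0,0,0],[-0.012,0,0,0,0,0],[-0.016,0,0,0,0,0],[-0.02,0,0,0,0,0],[-0.024,0,0,0,0,0],[-0.028,0,0,0,0,0],[-0.032,0,0,0,0,0]],
])

```text
clock: 6.77
tool_pos: [0.485, -0.2651, 0.0911]
orientation: [180.0, -0.0, -162.8]
force: [-0.6, 0.4, 1.2]
opening: 0.0003
gripper_force: 0.5
```

```bash
python3 - <<'E'
from h import *
from plant import ctrl
import cv2
o=ctrl.get_obs();print(o["clock"],o["tool_pos"],loc(o["tool_pos"]),o["orientation"],o["force"])
t=ctrl.snapshot("scene")
cv2.imwrite("pics/s4.png",cv2.resize(t["img"][275:360,170:330],None,fx=5,fy=5,interpolation=2)[:,:,::-1])
pickle.dump(t,open("s4.pkl","wb"))
E
```

```text
6.7667 [ 0.48497247 -0.26506251  0.09111118] [-0.0536  0.0004  0.0911] [ 1.79997725e+02 -7.31079717e-03 -1.62784250e+02] [-0.57480346  0.38171698  1.21082956]
```

View pics/s4.png

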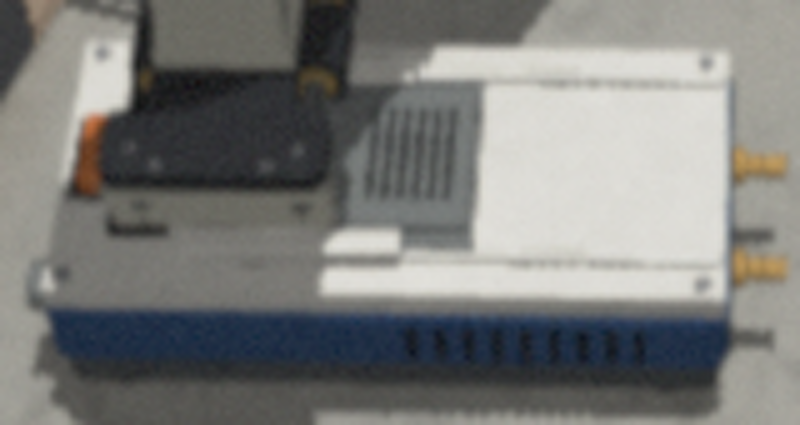

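The front edge is now at column 486, so the cover moved about 11.5 mm with the fingers and sits at about x = −0.0175 with the TCP at −0.0536. There are about 78 mm still to push.

Converted, -2 cm / 50 = -0.04, -0.25 cm / 50 = -0.005.

Call:
send_rows([
  [[-0.005,0,0.001,0,0,0],[-0.01,0,0.001,0,0,0],[-0.015,0,0.002,0,0,0],[-0.02,0,0.002,0,0,0],[-0.025,0,0.002,0,0,0],[-0.03,0,0.002,0,0,0],[-0.035,0,0.002,0,0,0],[-0.04,0,0.002,0,0,0]],
])

```text
clock: 7.48
tool_pos: [0.5043, -0.2591, 0.0901]
orientation: [-180.0, 0.0, -162.8]
force: [-0.3, -0.7, -0.1]
opening: 0.0006
gripper_force: 0.2
```

Converted, -2 cm / 50 = -0.04, -1.75 cm / 50 = -0.035.

Call:
send_rows([
  [[-0.005,0,0,0,0,0],[-0.01,0,0,0,0,0],[-0.015,0,0,0,0,0],[-0.02,0,0,0,0,0],[-0.025,0,0,0,0,0],[-0.03,0,0,0,0,0],[-0.035,0,0,0,0,0],[-0.04,0,0,0,0,0]],
])

```text
clock: 8.15
tool_pos: [0.5233, -0.2532, 0.0901]
orientation: [180.0, -0.0, -162.8]
force: [-1.1, -0.4, -0.3]
opening: 0.0004
gripper_force: 0.2
```

Converted, -2 cm / 50 = -0.04, -1.75 cm / 50 = -0.035.

Call:
send_rows([
  [[-0.005,0,0,0,0,0],[-0.01,0,0,0,0,0],[-0.015,0,0,0,0,0],[-0.02,0,0,0,0,0],[-0.025,0,0,0,0,0],[-0.03,0,0,0,0,0],[-0.035,0,0,0,0,0],[-0.04,0,0,0,0,0]],
])

```text
clock: 8.82
tool_pos: [0.5424, -0.2473, 0.0901]
orientation: [-180.0, -0.0, -162.8]
force: [-0.5, -0.1, -0.2]
opening: 0.0007
gripper_force: 0.2
```

```bash
python3 - <<'E'
from h import *
from plant import ctrl
o=ctrl.get_obs();print(o["clock"],o["tool_pos"],loc(o["tool_pos"]),o["orientation"],o["force"])
E
```

```text
8.8167 [ 0.54238368 -0.24729949  0.09011602] [0.0065 0.0003 0.0901] [-1.79999718e+02 -2.68706400e-03 -1.62782686e+02] [-0.53784871 -0.11864564 -0.18406226]
```

Converted, -1.85 cm / 50 = -0.037, -1.7 cm / 50 = -0.034.

Call:
send_rows([
  [[-0.005,0,0,0,0,0],[-0.01,0,0,0,0,0],[-0.015,0,0,0,0,0],[-0.02,0,0,0,0,0],[-0.025,0,0,0,0,0],[-0.03,0,0,0,0,0],[-0.034,0,0,0,0,0],[-0.037,0,0,0,0,0]],
])

```text
clock: 9.48
tool_pos: [0.5601, -0.2418, 0.0901]
orientation: [-180.0, -0.0, -162.8]
force: [-0.9, -1.1, -0.1]
opening: 0.0002
gripper_force: 0.4
```

Converted, -9 cm / 50 = -0.18, 8 cm / 50 = 0.16.

Call:
send_rows([
  [[0,0,0,0,0,0],[0,0,0,0,0,0],[0.006,0,0,0,0,0],[0.02,0,0,0,0,0],[0.05,0,-0.01,0,0,0],[0.08,0,-0.06,0,0,0],[0.12,0,-0.12,0,0,0],[0.16,0,-0.18,0,0,0]],
])

```text
clock: 10.15
tool_pos: [0.4809, -0.2658, 0.1807]
orientation: [179.9, -0.1, -162.8]
force: [0.3, 0.3, 0.1]
opening: 0.0006
gripper_force: 0.0
```

Converted, -6 cm / 50 = -0.12, -3 cm / 50 = -0.06.

Call:
send_rows([
  [[0.06,0,-0.06,0,0,0],[0.12,0,-0.12,0,0,0],[0.12,0,-0.12,0,0,0],[0.12,0,-0.12,0,0,0]],
])

```text
clock: 10.48
tool_pos: [0.4246, -0.2842, 0.2431]
orientation: [-179.8, 0.3, -162.9]
force: [0.5, 0.0, -0.3]
opening: 0.0006
gripper_force: 0.0
```

```bash
python3 - <<'E'
from h import *
from plant import ctrl
import cv2
o=ctrl.get_obs();print(o["clock"],loc(o["tool_pos"]),o["force"])
t=ctrl.snapshot("scene"); pickle.dump(t,open("s5.pkl","wb"))
cv2.imwrite("pics/s5.png",cv2.resize(t["img"][270:390,170:330],None,fx=5,fy=5,interpolation=2)[:,:,::-1])
E
```

```text
10.4833 [-1.169e-01  1.000e-04  2.431e-01] [ 0.52730801  0.02661031 -0.2961379 ]
```

View pics/s5.png

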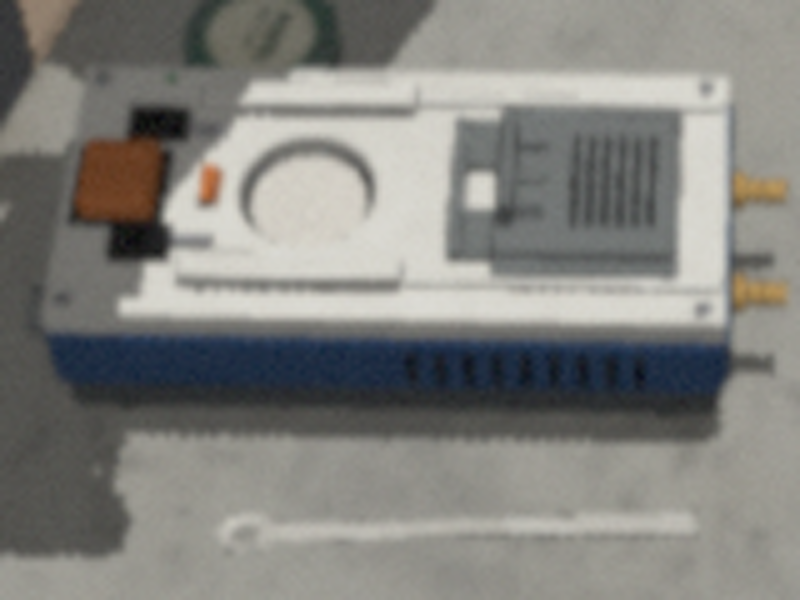

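The cover lies square between the kerbs. Its rear edge at column 452 is about 17 mm past the rail ends (405–415), and its front edge at 680 is about 19 mm short of the end (728), which puts the origin at about x = 0.061. The tab is back out, the filter is uncovered and the fingers are clear.

```bash
python3 -c "
from plant import ctrl
print(ctrl.close_job())"
```

```text
the job is handed in; nothing more can be done
None
```

The cover is off its seat, lying flat between the kerbs at about pump x = +61 mm with the filter uncovered and the tab sprung back; the job is handed in, but no verdict was returned.

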